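# Make up two power-supply kits at the board assembly bench

### The arm

A 7-joint arm with a two-finger parallel gripper is mounted at the origin on the work surface. World frame = base frame: x ahead of the robot, y to its left, z up, the work surface at z = 0. Lengths are in m, angles in degrees, forces in N, time in s.
With the tool pointing down it reaches from about 0.425 to 0.975 m from the base axis. Payload 16.7 kg.
Tool frame: the origin (TCP) lies midway between the tips of the shut fingers; the grasp point (between the pads) lies 19 mm behind it; z points along the fingers, y is the line along which they close (so a half turn about z gives the same grasp; the last joint's range is limited). The gripper opens to 85 mm and grips with 20 to 120 N. Pads are 22 mm wide; open, the fingers measure 114 mm over their backs; the gripper's body (76 mm by 85 mm) begins 54 mm behind the grasp point. The pads swing forward as they close: fully open they stand 13 mm farther back than shut.
Start: joints at [58.814, 24.414, 4.234, 92.017, -1.954, 63.644, -3.845], TCP at [0.26, -0.623, 0.231] pointing down, gripper open.
Joint ranges: [-163.25, 163.25], [-28.42, 122.38], [-70.27, 78.77], [12.13, 141.07], [-58.53, 238.53], [9.26, 117.41], [-156.51, 156.51]. Speed limits (degrees/s): [108.29, 108.29, 136.94, 136.94, 172.46, 172.46, 172.46].

### API

Orientations are given as [roll, pitch, yaw] about the fixed x, y, z axes, in that order (R = Rz(yaw) Ry(pitch) Rx(roll)).
In Python, from cell import manip, imaging gives the robot as it stands. The module is installed in compiled form; this text tells all that it offers.
- The arm moves only by the tool servo_tool, never from a script. Its argument "moves" is a list of rows, each a list of 7 numbers: the turn, a rotation vector about the tool's x, y, z in rad, then the shift along the tool's x, y, z in mm, then the gripper command: -1 is fully open, 1 is shut, values between are in proportion. In form: [[rx, ry, rz, dx, dy, dz, gripper], ...]. A call has exactly 10 rows; each row is the pose to reach, as a shift and turn from the pose commanded when the call began, along the tool's axes at that moment; what a row does not reach only later rows make up. A row lasts 1/12 s, in which the tool goes at most 41.7 mm and 7.16 degrees, less where a joint would pass 70% of its speed; a pose out of reach is approached as far as the arm can. A call with a gripper value outside its range is refused whole. The fingers move at their own pace and stop on an object; "squeeze" is the grip in N (left out, the last holds). Time passes only in rows, so rows that repeat a pose let the fingers close, or fill a call up. It gives the time, the measured TCP pose, the force, the opening and the grip force at its end, in the units of the state.
- manip.read_state(): the state, without advancing time (a new reading comes with each control period).
- imaging.camera(name): name is "side" or "top"; returns the picture (420x560x3 uint8, red, green, blue); there is no depth.
- imaging.camera_params(name): a dict with "vfov" (degrees; the focal length in pixels is half the picture's height over the tangent of half this angle, whatever the lens; pixels are square), "cx", "cy" (the principal point, pixels), "dist_coeffs" ([k1, k2, p1, p2, k3] as OpenCV has them; the pictures are not rectified), "position" and "attitude" of the camera in the world. Camera axes: x right, y down, z forward; pixel columns grow to the right and rows downward; lengths in m; the calibration is good to about 2 mm. A picture is of the moment at which its call begins. camera_params takes no time and is no camera call.
- manip.close_job(): hands the job in; it is judged then, once.
Trained networks look in the newest picture that a camera, given by its name, has taken for a name from the list of things; names that differ only in an ending like _2 or _b are one class to them, and where a whole thing is asked for, a point or a joint stands for the part that bears it (a point fixed in the world has none). Each returns a list of dicts, best first, with "confidence" (0 to 1); they miss things now and then, are a little off and sometimes report something else, mostly with a low value. They report only what shows in the picture. A call takes as long as a camera call. They do not tell look-alikes from the thing itself.
- imaging.look_for(camera, name): "rect" ([left, top, right, bottom] in pixels, round what is visible of it).
- imaging.silhouettes(camera, name): "mask" (420x560 bool, what is visible of it) and "rect" ([left, top, right, bottom] in pixels, round what is visible of it).
- imaging.place_of(camera, name): "uv" ([column, row] in pixels: a listed point, or the origin of a listed thing).
The state is a dict: "time_s": time; "joints": joint angles; "qvel": joint speeds; "joint_efforts": joint torques, N m; "tool_pos": TCP position; "orientation": TCP orientation; "wrist_force": force on the tool from outside, world axes, zero at the start; "moment": the same for the moment, N m; "gripper_width": opening from 0.0 (shut) to 1.0 (fully open); "grip_force": force on a finger pad.
Only numpy, scipy, OpenCV 4.12 (cv2) and the standard library are available. Lean on these libraries where they do the work, as an engineer would, in place of code of your own. Each camera call takes 0.05 s, during which the arm holds its last target. There are 200 camera calls.

### The job

Make up the two power-supply kits from the parts standing on the bench mat: the large capacitor, the long heatsink and the fan go into the long three-compartment tray, and the small capacitor and the short heatsink into the short two-compartment tray, one part to each compartment. Set every part down gently, without dropping it, so that it stands as it does now (terminals or fins up, fan flat) fully on the compartment's floor; any compartment of the right tray will do. Leave the spare transformer and the cup of screws where they are.

Things in the scene. Friction and masses are not known exactly. Their poses are not given: they have to be found in the camera images.
- large_capacitor: The larger of the two screw-terminal capacitors: a cylinder with a dark blue sleeve standing on its flat bottom, 40 mm diameter, 62 mm tall over the two bright terminals that rise 4 mm from its top. About 110 g. Origin at the centre of the underside, z up.
- small_capacitor: The smaller of the two screw-terminal capacitors: a cylinder with a dark blue sleeve standing on its flat bottom, 26 mm diameter, 42 mm tall over the two bright terminals that rise 4 mm from its top. About 45 g. Origin at the centre of the underside, z up.
- long_heatsink: The longer of the two bare aluminium finned heatsinks, cut from the same extrusion: 64 mm long (x) by 34 mm wide (y) by 36 mm tall, a 7 mm base with six upright fins running along x; the outer fins make its long sides. About 95 g. Stands fins up. Origin at the centre of the underside, z up.
- short_heatsink: The shorter of the two bare aluminium finned heatsinks, cut from the same extrusion: 36 mm long (x) by 34 mm wide (y) by 36 mm tall, a 7 mm base with six upright fins running along x; the outer fins make its long sides. About 55 g. Stands fins up. Origin at the centre of the underside, z up.
- fan: The small black square axial fan, 40 x 40 mm and 28 mm tall, lying flat, with its round hub, seven blades and four corner screw holes seen from above. About 50 g. The sides are parallel to its x and y axes. Origin at the centre of the underside, z up.
- long_tray: The long, three-compartment grey kit tray, fixed to the bench: 202 mm (y) by 92 mm (x), 3 mm floor, outer walls and dividers 4 mm thick rising to 10 mm above the bench. Three equal open compartments in a row along y, each 62 mm (y) by 84 mm (x) inside; their centres lie at y = -66, 0 and +66 mm. A small 6 mm wide lip stands out at the middle of each long side. Origin at the centre of the underside, z up.
- short_tray: The short, two-compartment grey kit tray, fixed to the bench: 136 mm (y) by 92 mm (x), 3 mm floor, outer walls and dividers 4 mm thick rising to 10 mm above the bench. Two equal open compartments in a row along y, each 62 mm (y) by 84 mm (x) inside; their centres lie at y = -33 and +33 mm. A small 6 mm wide lip stands out at the middle of each long side. Origin at the centre of the underside, z up.
- transformer: The spare transformer, to be left alone: grey laminated core 46 mm (x) by 18 mm (y) by 40 mm tall through a copper-coloured winding with white cheeks (36 mm in y), on a 60 mm (x) steel foot. It stands loose in the same row as the parts. Origin at the centre of the underside.
- screw_cup: The loose black round cup of brass screws, to be left alone: 64 mm across the rim, 36 mm tall, standing between the two trays. Origin at the centre of the underside.
Mind the look-alikes: they are no part of the job. What is shaped like the large_capacitor but yellow is not meant.

How it is judged:
By the outcome, as a careful person would: the job done as asked, in the order asked, and still so for the second after the job is handed in, with the robot touching nothing.
It also fails if it takes over 112 s, if anything falls off the work surface, if the arm or the gripper's body presses on something with over 40 N, if the wrist force passes 120 N, or if a joint passes its speed limit or range.

## Working session

There is one attempt and no reset: what is moved stays moved. The work goes in short steps, Python scripts to look and compute and a tool call to move; the robot and the scene stay as the last step left them, time stands still between calls to the robot, and variables do not carry over. Pictures are saved under pics/ and viewed, at most 14 in all, crops included, and the job is handed in when it is done.

Besides the shell and the picture viewer there is one more tool, called after "Emit:" as name([rows], argument=value, ...), one row to a line, values as JSON. servo_tool: Moves the arm, as the interface text tells. Its arguments: {"type":"object","properties":{"moves":{"type":"array","items":{"type":"array","items":{"type":"number"}}},"squeeze":{"type":"number"}},"required":["moves"]}

```bash
mkdir -p pics
cat > h.py <<'E'
import numpy as np, cv2
from cell import manip, imaging
def snap(c,f=None):
    im=imaging.camera(c)
    if f: cv2.imwrite('pics/'+f,im[:,:,::-1])
    return im
E
python3 - <<'E'
from h import *
for c in('top','side'):
    snap(c,c+'0.png'); print(imaging.camera_params(c))
print(manip.read_state())
for c in('top','side'):
  for n in 'large_capacitor small_capacitor long_heatsink short_heatsink fan long_tray short_tray transformer screw_cup'.split():
    r=imaging.look_for(c,n);p=imaging.place_of(c,n)
    print(c,n,[(np.round(x['rect']).tolist(),round(x['confidence'],2)) for x in r[:3]],[(np.round(x['uv'],1).tolist(),round(x['confidence'],2)) for x in p[:3]])
E
```

```text
{'vfov': 53.85071495875097, 'cx': 279.715371519845, 'cy': 209.17597414046335, 'dist_coeffs': array([0.02572289, 0.        , 0.        , 0.        , 0.        ]), 'position': array([0.36528698, 0.01124081, 0.94862809]), 'attitude': array([-167.55622099,   -0.26743083,  -87.76475981])}
{'vfov': 44.51720279752981, 'cx': 269.89466744151406, 'cy': 209.30325513944638, 'dist_coeffs': array([-0.00127938,  0.        ,  0.        ,  0.        ,  0.        ]), 'position': array([0.47081278, 0.84976819, 0.50568832]), 'attitude': array([-118.29777448,    0.40404754, -175.26168389])}
{'time_s': 0.1, 'joints': array([58.815038  , 24.44582392,  4.22830898, 92.04746412, -1.95530317,
       63.64301658, -3.8433114 ]), 'qvel': array([-0.06157945,  0.01316349, -0.01250445, -0.05162666, -0.04059355,
       -0.03294808,  0.07500705]), 'joint_efforts': array([ 1.05890224e-02, -9.51528239e+01,  3.77310589e+00, -4.64399385e+01,
        1.97468401e-02,  6.54130883e-03, -8.98111375e-05]), 'tool_pos': array([ 0.25948773, -0.62274294,  0.23069035]), 'orientation': array([-1.79935713e+02,  1.81043335e-03,  2.2620
[... 1195 characters left out ...]
], 0.9), ([239.1, 212.9], 0.84)]
side small_capacitor [([193.0, 302.0, 214.0, 337.0], 0.57)] [([204.2, 327.0], 0.92)]
side long_heatsink [([199.0, 251.0, 244.0, 288.0], 0.94)] [([219.2, 279.3], 0.82)]
side short_heatsink [([228.0, 171.0, 247.0, 189.0], 0.83)] [([239.0, 190.8], 0.84)]
side fan [([226.0, 230.0, 260.0, 260.0], 0.87)] [([244.1, 248.4], 0.9)]
side long_tray [([298.0, 161.0, 355.0, 200.0], 0.75), ([224.0, 185.0, 252.0, 220.0], 0.41)] [([324.2, 180.2], 0.7)]
side short_tray [([274.0, 269.0, 340.0, 326.0], 0.93)] [([305.4, 296.7], 0.81)]
side transformer [] [([246.1, 173.2], 0.79), ([236.2, 192.3], 0.66)]
side screw_cup [([307.0, 212.0, 345.0, 244.0], 0.95)] [([322.4, 234.6], 0.76)]
```

Run:
```python
import cv2
a=cv2.imread('pics/top0.png')[130:310,145:445]; cv2.imwrite('pics/t1.png',cv2.resize(a,(800,480),interpolation=cv2.INTER_CUBIC))
a=cv2.imread('pics/side0.png')[150:350,160:370]; cv2.imwrite('pics/s1.png',cv2.resize(a,(630,600),interpolation=cv2.INTER_CUBIC))
```

```text
(no output)
```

View pics/t1.png

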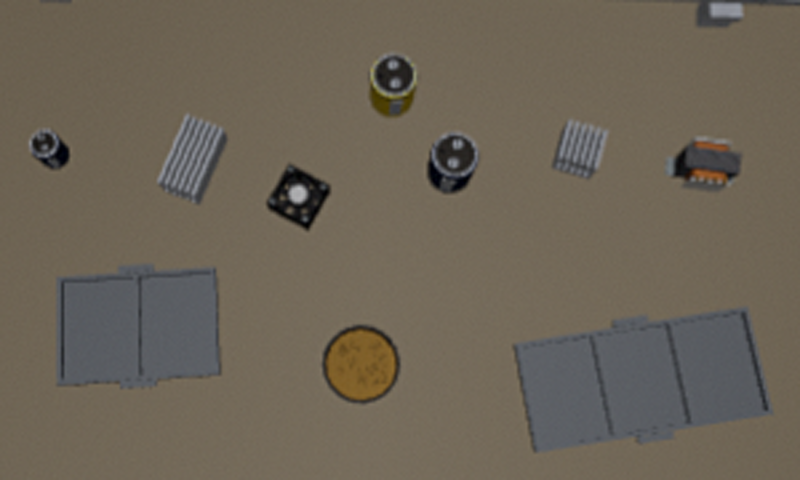

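View pics/s1.png

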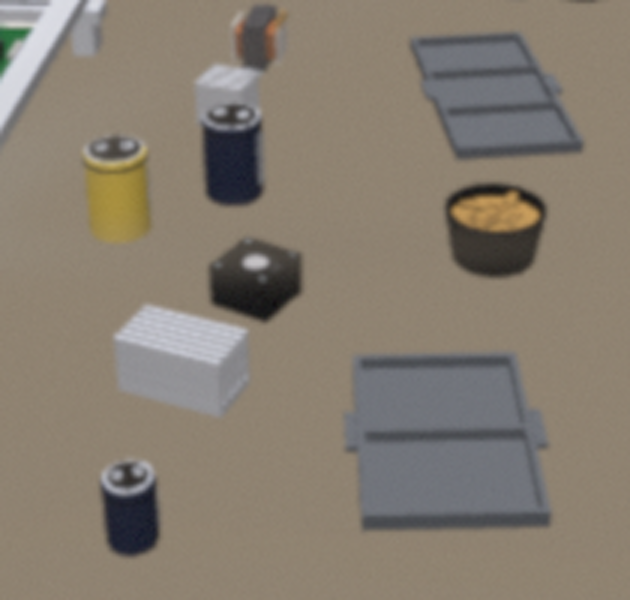

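The blue cylinder at top (315,190) / side (238,202) matches large_capacitor. The one at top (292,161) / side (200,213) is yellow, so it is the look-alike. The crops also show the short tray at (196,253), the long tray at (386,270), the cup at (281,267) and the transformer at (410,191). Next I fit poses to silhouettes from both cameras.

```bash
cat >> h.py <<'E'
from scipy.spatial.transform import Rotation as R
from scipy.optimize import minimize
S=4
DIM=dict(large_capacitor=(.04,0,.060),small_capacitor=(.026,0,.040),long_heatsink=(.064,.034,.036),short_heatsink=(.036,.034,.036),
 fan=(.04,.04,.028),long_tray=(.092,.202,.010),short_tray=(.092,.136,.010),transformer=(.055,.032,.04),screw_cup=(.062,0,.036))
def verts(n):
    a,b,h=DIM[n]
    if b==0:
        t=np.linspace(0,2*np.pi,40); P=np.c_[a/2*np.cos(t),a/2*np.sin(t)]
    else: P=np.array([[a,b],[a,-b],[-a,-b],[-a,b]])/2
    return np.r_[np.c_[P,0*P[:,0]],np.c_[P,0*P[:,0]+h]]
def cam(c):
    p=imaging.camera_params(c); f=210/np.tan(np.radians(p['vfov']/2))
    K=np.array([[f,0,p['cx']],[0,f,p['cy']],[0,0,1]])
    Rw=R.from_euler('xyz',p['attitude'],degrees=True).as_matrix()
    return K,p['dist_coeffs'],Rw,p['position']
def proj(c,P):
    K,d,Rw,o=cam(c)
    return cv2.projectPoints(np.asarray(P,float),cv2.Rodrigues(Rw.T)[0],-Rw.T@o,K,d)[0][:,0]
def back(c,uv,z):
    K,d,Rw,o=cam(c); n=cv2.undistortPoints(np.array([[uv]],float),K,d)[0,0]
    r=Rw@np.r_[n,1]; return (o+r*(z-o[2])/r[2])[:2]
def hull(c,n,q):
    P=verts(n)@R.from_euler('z',q[2]).as_matrix().T+[q[0],q[1],q[3] if len(q)>3 else 0]
    m=np.zeros((420*S,560*S),np.uint8)
    pts=cv2.convexHull(((proj(c,P)+.5)*S).astype(np.float32))
    cv2.fillConvexPoly(m,np.round(pts*16).astype(np.int32),1,shift=4); return m>0
def fit(n,masks,q0):
    M={c:cv2.resize(m.astype(np.uint8),None,fx=S,fy=S,interpolation=cv2.INTER_NEAREST)>0 for c,m in masks.items()}
    def cost(q):
        s=0
        for c in M:
            h=hull(c,n,q); s+=1-(h&M[c]).sum()/max(1,(h|M[c]).sum())
        return s/len(M)
    best=None
    for y in ([0] if DIM[n][1]==0 else np.radians([-60,-30,0,30,60,90])):
        s=np.array([[q0[0],q0[1],y]]*4); s[1,0]+=.006;s[2,1]+=.006;s[3,2]+=.2
        r=minimize(cost,s[0],method='Nelder-Mead',options=dict(initial_simplex=s,xatol=2e-4,fatol=1e-3,maxfev=70))
        if best is None or r.fun<best.fun: best=r
    return best
def masks(n,guess,cams=('top','side'),rad=30):
    out={}
    for c in cams:
        u=proj(c,[[*guess,DIM[n][2]/2]])[0]
        for k in imaging.silhouettes(c,n):
            l,t,r,b=k['rect']
            if np.hypot((l+r)/2-u[0],(t+b)/2-u[1])<rad and k['confidence']>.3: out[c]=k['mask'];break
    return out
E
cat > m.py <<'E'
from h import *
for c in('top','side'): snap(c)
G=dict(large_capacitor=(315,190),small_capacitor=(163,186),long_heatsink=(217,190),short_heatsink=(363,185),fan=(257,204),
 long_tray=(386,271),short_tray=(196,253),transformer=(410,191),screw_cup=(281,267))
for n,uv in G.items():
    g=back('top',uv,DIM[n][2]*.7); M=masks(n,g,rad=15)
    for cs in (['top'],['side'],['top','side']):
        if all(c in M for c in cs):
            r=fit(n,{c:M[c] for c in cs},g); print(n,cs,np.round(r.x[:2]*1000,1),round(np.degrees(r.x[2]),1),round(r.fun,3))
E
python3 m.py
```

```text
large_capacitor ['top'] [613.9 -61.6] 5.6 0.082
large_capacitor ['side'] [616.6 -59.6] -6.0 0.074
large_capacitor ['top', 'side'] [616.2 -61.7] -4.6 0.102
small_capacitor ['top'] [614.6 287.6] -3.7 0.112
long_heatsink ['top'] [610.8 162.5] -18.9 0.041
long_heatsink ['side'] [613.4 163.2] -19.7 0.054
long_heatsink ['top', 'side'] [611.9 162.6] 161.0 0.067
short_heatsink ['top'] [ 632.4 -171.8] -17.0 0.119
short_heatsink ['side'] [ 638.3 -180.3] -15.8 0.365
short_heatsink ['top', 'side'] [ 635.7 -173.1] -16.0 0.278
fan ['top'] [583.2  69.8] -27.1 0.083
fan ['side'] [585.5  69.1] -22.1 0.07
fan ['top', 'side'] [583.9  69.7] -27.0 0.094
long_tray ['top'] [ 438.8 -228.3] 11.6 0.054
long_tray ['side'] [ 442.4 -229.9] 11.7 0.049
long_tray ['top', 'side'] [ 440.6 -228.8] 11.5 0.063
short_tray ['top'] [465.8 201.7] 5.7 0.056
short_tray ['side'] [469.  200.3] 6.3 0.051
short_tray ['top', 'side'] [467.8 201.6] 5.7 0.067
transformer ['top'] [ 624.2 -279.7] 81.9 0.217
transformer ['side'] [ 627.6 -288.5] 85.7 0.22
transformer ['top', 'side'] [ 625.8 -279.7] 85.3 0.241
screw_cup ['top'] [439.7  10.2] -4.1 0.04
screw_cup ['side'] [442.1   4.8] 2.3 0.112
screw_cup ['top', 'side'] [440.3   9.9] 4.5 0.097
```

Run:
```python
import cv2
a=cv2.imread('pics/top0.png')[145:225,270:390]; cv2.imwrite('pics/c1.png',cv2.resize(a,(780,520),interpolation=cv2.INTER_CUBIC))
```

```text
(no output)
```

View pics/c1.png

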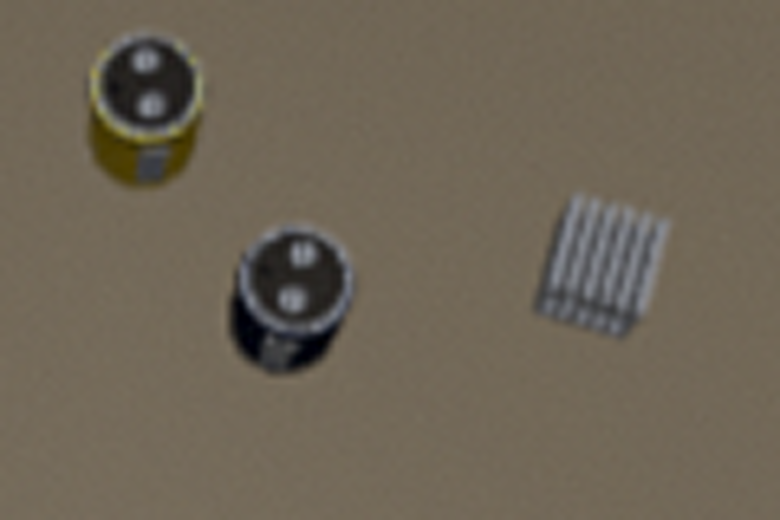

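The enlarged crop confirms it: the blue sleeved one at (315,190) is the large_capacitor, and the yellow one at (292,161) stays put. Next I work out the first moves.

```bash
cat > p.py <<'E'
# usage: p.py x,y,z,yaw ...   (mm, deg) -> chained deltas from measured pose; prefix '@' starts from given pose
import sys; from h import *
s=manip.read_state(); T=s['tool_pos']*1000; Q=R.from_euler('xyz',s['orientation'],degrees=True)
print('t',round(s['time_s'],2),'pos',T.round(1),'rpy',s['orientation'].round(2),'F',s['wrist_force'].round(1),'w',round(s['gripper_width']*85,1),'grip',round(s['grip_force'],1),'j',s['joints'].round(0))
for a in sys.argv[1:]:
    v=[float(k) for k in a.strip('@').split(',')]; t=np.array(v[:3]); q=R.from_euler('xyz',[180,0,v[3]],degrees=True)
    if a[0]!='@': print(a,'rot',(Q.inv()*q).as_rotvec().round(3),'d',Q.inv().apply(t-T).round(1))
    T,Q=t,q
E
python3 p.py 615.5,-61,140,101.5 615.5,-61,12,101.5 615.5,-61,120,101.5 453.7,-293.7,120,101.5 453.7,-293.7,15,101.5
```

```text
t 2.9 pos [ 259.6 -623.   231.3] rpy [-180.     -0.     22.62] F [-0.6 -0.3 -1. ] w 85.0 grip 0.0 j [59. 24.  4. 92. -2. 64. -4.]
615.5,-61,140,101.5 rot [-0.    -0.    -1.377] d [ 544.7 -381.9   91.3]
615.5,-61,12,101.5 rot [0. 0. 0.] d [  0.  -0. 128.]
615.5,-61,120,101.5 rot [0. 0. 0.] d [   0.    0. -108.]
453.7,-293.7,120,101.5 rot [0. 0. 0.] d [-195.8 -204.9   -0. ]
453.7,-293.7,15,101.5 rot [0. 0. 0.] d [  0.  -0. 105.]
```

Emit:
servo_tool([
  [0, 0, -0.69, 272, -191, 45, -0.5],
  [0, 0, -0.69, 272, -191, 45, -0.5],
  [0, 0, -0.69, 272, -191, 45, -0.5],
  [0, 0, -0.69, 272, -191, 45, -0.5],
  [0, 0, -0.69, 272, -191, 45, -0.5],
  [0, 0, -0.69, 272, -191, 45, -0.5],
  [0, 0, -0.69, 272, -191, 45, -0.5],
  [0, 0, -0.69, 272, -191, 45, -0.5],
  [0, 0, -0.69, 272, -191, 45, -0.5],
  [0, 0, -0.69, 272, -191, 45, -0.5],
], squeeze=40)

```text
time_s: 3.73
tool_pos: [0.4388, -0.3396, 0.1862]
orientation: [-180.0, -0.0, 62.4]
wrist_force: [-0.5, -0.6, 0.1]
gripper_width: 0.751
grip_force: 0.0
```

```bash
python3 p.py 615.5,-61,140,101.5 615.5,-61,12,101.5
```

```text
t 3.73 pos [ 438.8 -339.6  186.2] rpy [-1.7999e+02 -4.0000e-02  6.2420e+01] F [-0.5 -0.6  0.1] w 63.9 grip 0.0 j [ 41.  16. -11. 110.   4.  54.  -0.]
615.5,-61,140,101.5 rot [ 0.    -0.001 -0.682] d [328.7  27.7  46.5]
615.5,-61,12,101.5 rot [0. 0. 0.] d [  0.  -0. 128.]
```

Emit:
servo_tool([
  [0, 0, -0.682, 329, 28, 46, -0.5],
  [0, 0, -0.682, 329, 28, 46, -0.5],
  [0, 0, -0.682, 329, 28, 46, -0.5],
  [0, 0, -0.682, 329, 28, 46, -0.5],
  [0, 0, -0.682, 329, 28, 46, -0.5],
  [0, 0, -0.682, 329, 28, 46, -0.5],
  [0, 0, -0.682, 329, 28, 46, -0.5],
  [0, 0, -0.682, 329, 28, 46, -0.5],
  [0, 0, -0.682, 329, 28, 46, -0.5],
  [0, 0, -0.682, 329, 28, 46, -0.5],
])

```text
time_s: 4.57
tool_pos: [0.6164, -0.0627, 0.1398]
orientation: [-180.0, -0.0, 101.4]
wrist_force: [-0.2, -0.3, 0.2]
gripper_width: 0.749
grip_force: 0.0
```

```bash
python3 p.py 615.5,-61,12,101.5
python3 - <<'E'
from h import *
ims=[snap(c) for c in('top','side')]
a=cv2.resize(ims[0][130:250,250:380],(390,360),interpolation=cv2.INTER_CUBIC); b=cv2.resize(ims[1][130:250,180:310],(390,360),interpolation=cv2.INTER_CUBIC)
cv2.imwrite('pics/g1.png',np.hstack([a,b])[:,:,::-1])
E
```

```text
t 4.57 pos [616.4 -62.7 139.8] rpy [-1.7998e+02 -5.0000e-02  1.0138e+02] F [-0.2 -0.3  0.2] w 63.7 grip 0.0 j [ 18.  26. -23. 103.  13.  53.   0.]
615.5,-61,12,101.5 rot [-0.    -0.001 -0.002] d [  1.8  -0.5 127.8]
```

View pics/g1.png

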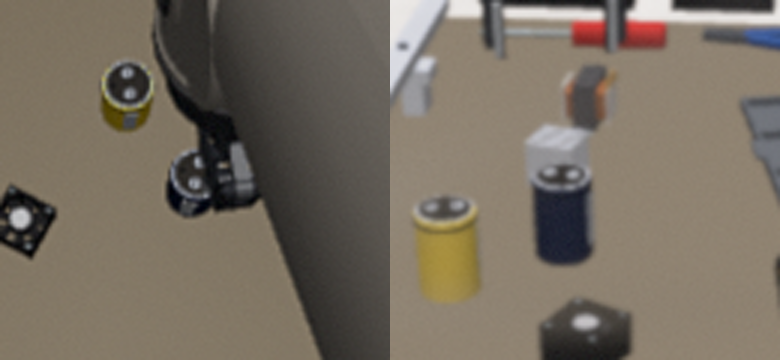

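The top view shows the gripper beside and above the blue cap at crop (190,185), hiding part of it. The side view shows the fingers (columns 490 and 615) straddling the cap (column 563). I go down and grip.

Emit:
servo_tool([
  [0, 0, 0, 2, 0, 40, -0.5],
  [0, 0, 0, 2, 0, 75, -0.5],
  [0, 0, 0, 2, 0, 100, -0.5],
  [0, 0, 0, 2, 0, 118, -0.5],
  [0, 0, 0, 2, 0, 128, -0.5],
  [0, 0, 0, 2, 0, 128, -0.5],
  [0, 0, 0, 2, 0, 128, 1],
  [0, 0, 0, 2, 0, 128, 1],
  [0, 0, 0, 2, 0, 128, 1],
  [0, 0, 0, 2, 0, 128, 1],
], squeeze=40)

```text
time_s: 5.5
tool_pos: [0.6163, -0.0629, 0.014]
orientation: [179.9, 0.1, 101.2]
wrist_force: [-0.9, -2.3, 9.7]
gripper_width: 0.457
grip_force: 40.8
```

Emit:
servo_tool([
  [0, 0, 0, 0, 0, -5, 1],
  [0, 0, 0, 0, 0, -20, 1],
  [0, 0, 0, 0, 0, -50, 1],
  [0, 0, 0, 0, 0, -85, 1],
  [0, 0, 0, 0, 0, -108, 1],
  [0, 0, 0, 0, 0, -108, 1],
  [0, 0, 0, 0, 0, -108, 1],
  [0, 0, 0, 0, 0, -108, 1],
  [0, 0, 0, 0, 0, -108, 1],
  [0, 0, 0, 0, 0, -108, 1],
])

```text
time_s: 6.33
tool_pos: [0.6147, -0.0623, 0.1193]
orientation: [-179.9, -0.0, 101.2]
wrist_force: [-0.2, 0.6, -1.1]
gripper_width: 0.459
grip_force: 40.5
```

```bash
python3 p.py 453.7,-293.7,120,101.5 453.7,-293.7,17,101.5
```

```text
t 6.33 pos [614.7 -62.3 119.3] rpy [-1.7991e+02 -3.0000e-02  1.0123e+02] F [-0.2  0.6 -1.1] w 39.0 grip 40.5 j [ 18.  28. -23. 104.  14.  51.  -0.]
453.7,-293.7,120,101.5 rot [-0.002 -0.001 -0.005] d [-195.6 -203.    -0.5]
453.7,-293.7,17,101.5 rot [0. 0. 0.] d [  0.  -0. 103.]
```

Emit:
servo_tool([
  [0, 0, 0, -20, -20, 0, 1],
  [0, 0, 0, -45, -47, 0, 1],
  [0, 0, 0, -72, -75, 0, 1],
  [0, 0, 0, -99, -103, 0, 1],
  [0, 0, 0, -126, -131, 0, 1],
  [0, 0, 0, -152, -158, 0, 1],
  [0, 0, 0, -176, -182, 0, 1],
  [0, 0, 0, -195, -203, 0, 1],
  [0, 0, 0, -195, -203, 0, 1],
  [0, 0, 0, -195, -203, 0, 1],
])

```text
time_s: 7.17
tool_pos: [0.4528, -0.2944, 0.1197]
orientation: [-179.9, -0.0, 101.0]
wrist_force: [-0.5, 0.4, -1.8]
gripper_width: 0.458
grip_force: 40.6
```

```bash
python3 p.py 453.7,-293.7,20,101.5
python3 - <<'E'
from h import *
ims=[snap(c) for c in('top','side')]
a=cv2.resize(ims[0][190:310,320:450],(390,360),interpolation=cv2.INTER_CUBIC); b=cv2.resize(ims[1][100:220,260:390],(390,360),interpolation=cv2.INTER_CUBIC)
cv2.imwrite('pics/g2.png',np.hstack([a,b])[:,:,::-1])
E
```

```text
t 7.17 pos [ 452.8 -294.4  119.7] rpy [-1.7994e+02 -4.0000e-02  1.0104e+02] F [-0.5  0.4 -1.8] w 38.9 grip 40.6 j [ 43.  21. -21. 114.  10.  47.  28.]
453.7,-293.7,20,101.5 rot [-0.001 -0.001 -0.008] d [ 0.4  1.1 99.7]
```

View pics/g2.png

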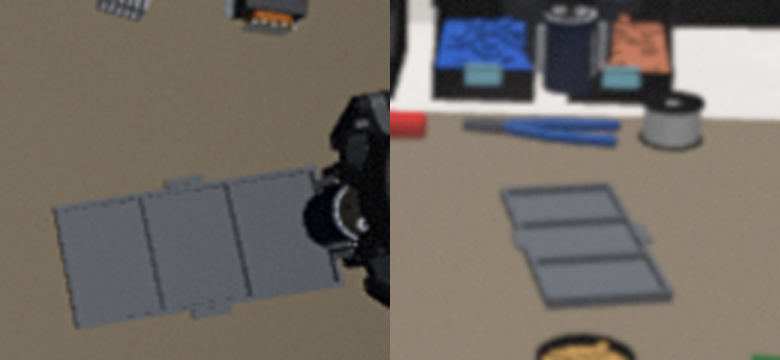

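The cap hangs upright between the pads over the far compartment of the long tray. It reads at crop (335,215) in the top view, shifted outwards by its height. I lower it gently.

Emit:
servo_tool([
  [0, 0, 0, 0, 1, 25, 1],
  [0, 0, 0, 0, 1, 55, 1],
  [0, 0, 0, 0, 1, 80, 1],
  [0, 0, 0, 0, 1, 92, 1],
  [0, 0, 0, 0, 1, 97, 1],
  [0, 0, 0, 0, 1, 99, 1],
  [0, 0, 0, 0, 1, 100, 1],
  [0, 0, 0, 0, 1, 101, 1],
  [0, 0, 0, 0, 1, 102, 1],
  [0, 0, 0, 0, 1, 102, 1],
])

```text
time_s: 8.1
tool_pos: [0.4555, -0.2932, 0.019]
orientation: [180.0, 0.0, 101.2]
wrist_force: [0.2, -0.4, -0.7]
gripper_width: 0.455
grip_force: 40.6
```

Emit:
servo_tool([
  [0, 0, 0, 0, 0, 0.5, 1],
  [0, 0, 0, 0, 0, 0.5, 1],
  [0, 0, 0, 0, 0, 1, 1],
  [0, 0, 0, 0, 0, 1, 1],
  [0, 0, 0, 0, 0, 1.5, 1],
  [0, 0, 0, 0, 0, 1.5, 1],
  [0, 0, 0, 0, 0, 2, 1],
  [0, 0, 0, 0, 0, 2, 1],
  [0, 0, 0, 0, 0, 2, 1],
  [0, 0, 0, 0, 0, 2, 1],
])

```text
time_s: 8.93
tool_pos: [0.4552, -0.293, 0.0169]
orientation: [180.0, 0.0, 101.2]
wrist_force: [-5.2, 1.6, 13.7]
gripper_width: 0.461
grip_force: 42.1
```

Emit:
servo_tool([
  [0, 0, 0, 0, 0, -0.5, 1],
  [0, 0, 0, 0, 0, -0.5, 0],
  [0, 0, 0, 0, 0, -0.5, -0.2],
  [0, 0, 0, 0, 0, -0.5, -0.4],
  [0, 0, 0, 0, 0, -0.5, -0.5],
  [0, 0, 0, 0, 0, -10, -0.5],
  [0, 0, 0, 0, 0, -40, -0.5],
  [0, 0, 0, 0, 0, -80, -0.5],
  [0, 0, 0, 0, 0, -103, -0.5],
  [0, 0, 0, 0, 0, -103, -0.5],
])

```text
time_s: 9.77
tool_pos: [0.4574, -0.2941, 0.1249]
orientation: [179.7, 0.3, 101.2]
wrist_force: [0.9, -0.4, -0.0]
gripper_width: 0.75
grip_force: 0.0
```

```bash
python3 p.py 612,163,120,161 612,163,8,161 612,163,110,161 427.5,-164.3,110,191.5
```

```text
t 9.77 pos [ 457.4 -294.1  124.9] rpy [179.7    0.28 101.22] F [ 0.9 -0.4 -0. ] w 63.7 grip 0.0 j [ 43.  21. -21. 114.  10.  47.  28.]
612,163,120,161 rot [ 0.002  0.007 -1.043] d [418.3 240.6   4.1]
612,163,8,161 rot [0. 0. 0.] d [  0.  -0. 112.]
612,163,110,161 rot [0. 0. 0.] d [   0.    0. -102.]
427.5,-164.3,110,191.5 rot [ 0.     0.    -0.532] d [  67.9 -369.5   -0. ]
```

Emit:
servo_tool([
  [0, 0, -0.08, 34, 19, 0, -0.5],
  [0, 0, -0.18, 68, 39, 0, -0.5],
  [0, 0, -0.28, 103, 59, 1, -0.5],
  [0, 0, -0.38, 138, 79, 1, -0.5],
  [0, 0, -0.48, 173, 99, 2, -0.5],
  [0, 0, -0.58, 208, 119, 2, -0.5],
  [0, 0, -0.68, 243, 139, 3, -0.5],
  [0, 0, -0.78, 278, 160, 3, -0.5],
  [0, 0, -0.88, 312, 180, 4, -0.5],
  [0, 0, -0.98, 346, 200, 4, -0.5],
])

```text
time_s: 10.6
tool_pos: [0.5841, 0.0872, 0.1158]
orientation: [-180.0, 0.0, 157.7]
wrist_force: [1.2, -0.8, -0.5]
gripper_width: 0.752
grip_force: 0.0
```

Emit:
servo_tool([
  [0, 0, -0.06, 58, -42, 0, -0.5],
  [0, 0, -0.06, 58, -42, 0, -0.5],
  [0, 0, -0.06, 58, -42, 0, -0.5],
  [0, 0, -0.06, 58, -42, 0, -0.5],
  [0, 0, -0.06, 58, -42, 0, -0.5],
  [0, 0, -0.06, 58, -42, 0, -0.5],
  [0, 0, -0.06, 58, -42, 0, -0.5],
  [0, 0, -0.06, 58, -42, 0, -0.5],
  [0, 0, -0.06, 58, -42, 0, -0.5],
  [0, 0, -0.06, 58, -42, 0, -0.5],
])

```text
time_s: 11.43
tool_pos: [0.5143, 0.069, 0.1153]
orientation: [180.0, -0.0, 160.8]
wrist_force: [0.9, -0.2, 0.0]
gripper_width: 0.752
grip_force: 0.0
```

```bash
python3 p.py 612,163,8,161
python3 - <<'E'
from h import *
snap('top'); snap('side')
for n,g in dict(long_tray=(.4406,-.229),large_capacitor=(.455,-.293)).items():
    M=masks(n,g,rad=20); r=fit(n,M,g); print(n,list(M),r.x.round(4),round(r.fun,3))
E
```

```text
t 11.43 pos [514.3  69.  115.3] rpy [ 1.7999e+02 -1.0000e-02  1.6081e+02] F [ 0.9 -0.2  0. ] w 63.9 grip 0.0 j [ 19.  23. -40. 116.  20.  48.  38.]
612,163,8,161 rot [ 0.    -0.    -0.003] d [-61.4 120.9 107.3]
long_tray ['top', 'side'] [ 0.4412 -0.2281  0.19  ] 0.402
large_capacitor ['top', 'side'] [ 0.4552 -0.2938  0.1543] 0.099
```

Emit:
servo_tool([
  [0, 0, 0, -19, 37, 0, -0.5],
  [0, 0, 0, -37, 74, 0, -0.5],
  [0, 0, 0, -53, 105, 0, -0.5],
  [0, 0, 0, -61, 121, 0, -0.5],
  [0, 0, 0, -61, 121, 0, -0.5],
  [0, 0, 0, -61, 121, 35, -0.5],
  [0, 0, 0, -61, 121, 70, -0.5],
  [0, 0, 0, -61, 121, 95, -0.5],
  [0, 0, 0, -61, 121, 107, -0.5],
  [0, 0, 0, -61, 121, 107, -0.5],
])

```text
time_s: 12.57
tool_pos: [0.6099, 0.1624, 0.0059]
orientation: [-179.9, -0.2, 160.8]
wrist_force: [-0.4, -0.0, -0.6]
gripper_width: 0.754
grip_force: 0.0
```

Emit:
servo_tool([
  [0, 0, 0, 0, 0, 0, 1],
  [0, 0, 0, 0, 0, 0, 1],
  [0, 0, 0, 0, 0, 0, 1],
  [0, 0, 0, 0, 0, 0, 1],
  [0, 0, 0, 0, 0, 0, 1],
  [0, 0, 0, 0, 0, 0, 1],
  [0, 0, 0, 0, 0, 0, 1],
  [0, 0, 0, 0, 0, -5, 1],
  [0, 0, 0, 0, 0, -20, 1],
  [0, 0, 0, 0, 0, -20, 1],
], squeeze=40)

```text
time_s: 13.4
tool_pos: [0.613, 0.1637, 0.0318]
orientation: [179.9, 0.2, 160.8]
wrist_force: [0.3, 0.1, -0.3]
gripper_width: 0.389
grip_force: 40.0
```

```bash
python3 p.py 612,163,100,161 427.5,-164.3,100,191.5
python3 - <<'E'
from h import *
b=snap('side'); cv2.imwrite('pics/g3.png',cv2.resize(b[190:320,170:310],(560,520),interpolation=cv2.INTER_CUBIC)[:,:,::-1])
E
```

```text
t 13.4 pos [613.  163.7  31.8] rpy [1.7989e+02 1.6000e-01 1.6081e+02] F [ 0.3  0.1 -0.3] w 33.1 grip 40.0 j [  5.  38. -35. 104.  29.  47.  27.]
612,163,100,161 rot [ 0.002  0.003 -0.003] d [  0.5  -0.9 -68.2]
427.5,-164.3,100,191.5 rot [ 0.     0.    -0.532] d [  67.9 -369.5   -0. ]
```

View pics/g3.png

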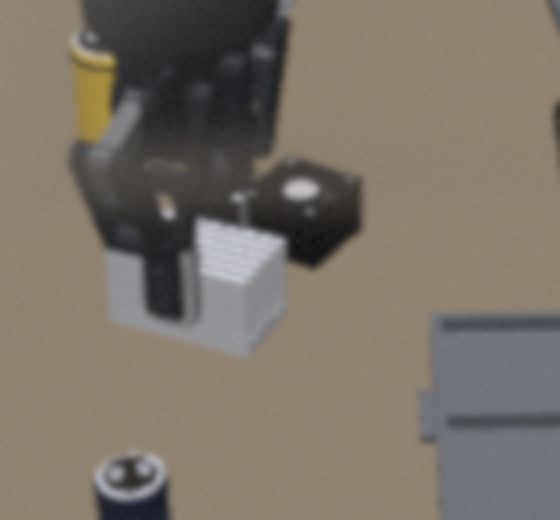

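Emit:
servo_tool([
  [0, 0, 0, 0, 0, -25, 1],
  [0, 0, 0, 0, 0, -55, 1],
  [0, 0, 0, 5, -10, -68, 1],
  [0, 0, -0.06, 10, -40, -68, 1],
  [0, 0, -0.12, 15, -75, -68, 1],
  [0, 0, -0.18, 22, -110, -68, 1],
  [0, 0, -0.24, 28, -145, -68, 1],
  [0, 0, -0.3, 34, -175, -68, 1],
  [0, 0, -0.36, 38, -200, -68, 1],
  [0, 0, -0.36, 38, -205, -68, 1],
])

```text
time_s: 14.28
tool_pos: [0.506, -0.0224, 0.0962]
orientation: [-179.9, -0.1, -178.6]
wrist_force: [0.4, -0.3, -0.7]
gripper_width: 0.391
grip_force: 40.2
```

```bash
python3 p.py 427.5,-164.3,100,191.5 427.5,-164.3,14,191.5
```

```text
t 14.28 pos [506.  -22.4  96.2] rpy [-1.7986e+02 -1.0000e-01 -1.7857e+02] F [ 0.4 -0.3 -0.7] w 33.2 grip 40.2 j [ 32.  25. -44. 118.  24.  46.  65.]
427.5,-164.3,100,191.5 rot [-0.002 -0.002 -0.176] d [  82.1 -139.9   -3.3]
427.5,-164.3,14,191.5 rot [0. 0. 0.] d [ 0. -0. 86.]
```

Emit:
servo_tool([
  [0, 0, -0.06, 14, -25, 0, 1],
  [0, 0, -0.12, 32, -55, -2, 1],
  [0, 0, -0.176, 50, -86, -3, 1],
  [0, 0, -0.176, 66, -114, -3, 1],
  [0, 0, -0.176, 78, -133, -3, 1],
  [0, 0, -0.176, 82, -140, -3, 1],
  [0, 0, -0.176, 82, -140, -3, 1],
  [0, 0, -0.176, 82, -140, -3, 1],
  [0, 0, -0.176, 82, -140, -3, 1],
  [0, 0, -0.176, 82, -140, -3, 1],
])

```text
time_s: 15.12
tool_pos: [0.4307, -0.1588, 0.0995]
orientation: [180.0, 0.0, -168.4]
wrist_force: [0.4, 0.3, -1.5]
gripper_width: 0.392
grip_force: 40.2
```

```bash
python3 p.py 427.5,-164.3,14,191.5
python3 - <<'E'
from h import *
a=snap('top');b=snap('side')
A=cv2.resize(a[190:310,320:450],(390,360),interpolation=cv2.INTER_CUBIC); B=cv2.resize(b[100:220,260:390],(390,360),interpolation=cv2.INTER_CUBIC)
cv2.imwrite('pics/g4.png',np.hstack([A,B])[:,:,::-1])
E
```

```text
t 15.12 pos [ 430.7 -158.8   99.5] rpy [ 1.7999e+02  4.0000e-02 -1.6837e+02] F [ 0.4  0.3 -1.5] w 33.4 grip 40.2 j [ 53.  21. -47. 124.  22.  44.  93.]
427.5,-164.3,14,191.5 rot [0.    0.001 0.002] d [ 4.3 -4.8 85.5]
```

View pics/g4.png

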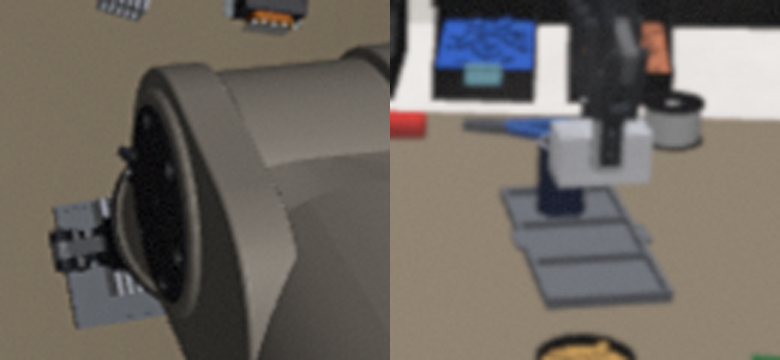

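The heatsink is level and gripped near its middle, with the fingertips about 12 mm above its underside, so they clear the 10 mm walls. I correct the position and lower it.

Emit:
servo_tool([
  [0, 0, 0, 4, -5, 5, 1],
  [0, 0, 0, 4, -5, 25, 1],
  [0, 0, 0, 4, -5, 50, 1],
  [0, 0, 0, 4, -5, 68, 1],
  [0, 0, 0, 4, -5, 76, 1],
  [0, 0, 0, 4, -5, 79, 1],
  [0, 0, 0, 4, -5, 81, 1],
  [0, 0, 0, 4, -5, 83, 1],
  [0, 0, 0, 4, -5, 84, 1],
  [0, 0, 0, 4, -5, 84, 1],
])

```text
time_s: 16.05
tool_pos: [0.4273, -0.1659, 0.0158]
orientation: [-180.0, 0.0, -168.5]
wrist_force: [0.3, 0.7, -0.8]
gripper_width: 0.388
grip_force: 40.2
```

```bash
python3 p.py 427.5,-164.3,11,191.5
```

```text
t 16.05 pos [ 427.3 -165.9   15.8] rpy [-1.7996e+02  4.0000e-02 -1.6849e+02] F [ 0.3  0.7 -0.8] w 33.0 grip 40.2 j [ 47.  29. -40. 127.  32.  35.  85.]
427.5,-164.3,11,191.5 rot [-0.001  0.001  0.   ] d [-0.5  1.6  4.8]
```

Emit:
servo_tool([
  [0, 0, 0, 0, 1.5, 0.5, 1],
  [0, 0, 0, 0, 1.5, 1, 1],
  [0, 0, 0, 0, 1.5, 1.5, 1],
  [0, 0, 0, 0, 1.5, 2, 1],
  [0, 0, 0, 0, 1.5, 2, 1],
  [0, 0, 0, 0, 1.5, 2.5, 1],
  [0, 0, 0, 0, 1.5, 2.5, 1],
  [0, 0, 0, 0, 1.5, 3, 1],
  [0, 0, 0, 0, 1.5, 3, 1],
  [0, 0, 0, 0, 1.5, 3, 1],
])

```text
time_s: 16.88
tool_pos: [0.4267, -0.1643, 0.0132]
orientation: [-179.9, -0.0, -168.5]
wrist_force: [-9.6, 2.0, 33.2]
gripper_width: 0.388
grip_force: 44.5
```

Emit:
servo_tool([
  [0, 0, 0, 0, 0, -0.5, 1],
  [0, 0, 0, 0, 0, -0.8, 1],
  [0, 0, 0, 0, 0, -0.8, 1],
  [0, 0, 0, 0, 0, -0.8, 1],
  [0, 0, 0, 0, 0, -0.8, 1],
  [0, 0, 0, 0, 0, -0.8, 1],
  [0, 0, 0, 0, 0, -0.8, 1],
  [0, 0, 0, 0, 0, -0.8, 1],
  [0, 0, 0, 0, 0, -0.8, 1],
  [0, 0, 0, 0, 0, -0.8, 1],
])

```text
time_s: 17.72
tool_pos: [0.4267, -0.1643, 0.0133]
orientation: [-180.0, -0.0, -168.5]
wrist_force: [-2.5, 0.1, 10.2]
gripper_width: 0.389
grip_force: 41.6
```

```bash
python3 p.py
python3 - <<'E'
from h import *
b=snap('side')
cv2.imwrite('pics/g5.png',cv2.resize(b[120:220,270:390],(720,600),interpolation=cv2.INTER_CUBIC)[:,:,::-1])
E
```

```text
t 17.72 pos [ 426.7 -164.3   13.3] rpy [-179.99   -0.   -168.48] F [-2.5  0.1 10.2] w 33.1 grip 41.6 j [ 46.  29. -39. 127.  33.  35.  84.]
```

View pics/g5.png

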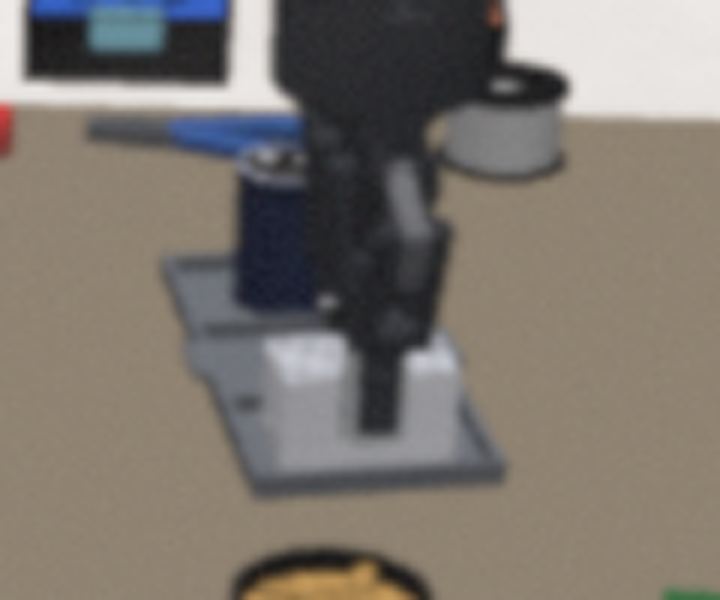

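The heatsink sits inside the near compartment of the long tray with its base just behind the wall, and the blue cap stands in the far one. z stayed at 13.3 mm when I backed off, so it is seated. Releasing.

Emit:
servo_tool([
  [0, 0, 0, 0, 0, -0.3, 0.2],
  [0, 0, 0, 0, 0, -0.3, 0],
  [0, 0, 0, 0, 0, -0.3, -0.2],
  [0, 0, 0, 0, 0, -0.3, -0.2],
  [0, 0, 0, 0, 0, -10, -0.2],
  [0, 0, 0, 0, 0, -35, -0.4],
  [0, 0, 0, 0, 0, -70, -0.5],
  [0, 0, 0, 0, 0, -105, -0.5],
  [0, 0, 0, 0, 0, -105, -0.5],
  [0, 0, 0, 0, 0, -105, -0.5],
])

```text
time_s: 18.6
tool_pos: [0.4275, -0.1649, 0.1202]
orientation: [-179.8, 0.1, -168.5]
wrist_force: [-0.6, 0.6, -0.5]
gripper_width: 0.749
grip_force: 0.0
```

```bash
python3 p.py 584,69.5,110,153 584,69.5,2,153 584,69.5,100,153 440.6,-229,100,191.5; python3 p.py 584,69.5,110,63
```

```text
t 18.6 pos [ 427.5 -164.9  120.2] rpy [-1.7984e+02  1.4000e-01 -1.6852e+02] F [-0.6  0.6 -0.5] w 63.6 grip 0.0 j [ 56.  19. -49. 123.  20.  46.  96.]
584,69.5,110,153 rot [-0.002  0.003  0.672] d [-200.   198.6   10.2]
584,69.5,2,153 rot [0. 0. 0.] d [  0.  -0. 108.]
584,69.5,100,153 rot [0. 0. 0.] d [  0.   0. -98.]
440.6,-229,100,191.5 rot [ 0.     0.    -0.672] d [  -7.7 -331.1   -0. ]
t 18.6 pos [ 427.5 -164.9  120.2] rpy [-1.7984e+02  1.4000e-01 -1.6852e+02] F [-0.6  0.6 -0.5] w 63.6 grip 0.0 j [ 56.  19. -49. 123.  20.  46.  96.]
584,69.5,110,63 rot [1.000e-03 4.000e-03 2.242e+00] d [-200.   198.6   10.2]
```

Emit:
servo_tool([
  [0, 0, 0.08, -18, 18, 1, -0.5],
  [0, 0, 0.18, -45, 45, 2, -0.5],
  [0, 0, 0.28, -73, 72, 4, -0.5],
  [0, 0, 0.38, -100, 100, 6, -0.5],
  [0, 0, 0.48, -128, 127, 8, -0.5],
  [0, 0, 0.58, -155, 154, 9, -0.5],
  [0, 0, 0.672, -180, 179, 10, -0.5],
  [0, 0, 0.672, -200, 199, 10, -0.5],
  [0, 0, 0.672, -200, 199, 10, -0.5],
  [0, 0, 0.672, -200, 199, 10, -0.5],
])

```text
time_s: 19.43
tool_pos: [0.5824, 0.0728, 0.107]
orientation: [-180.0, -0.1, 153.2]
wrist_force: [-0.2, -0.7, -0.6]
gripper_width: 0.752
grip_force: 0.0
```

```bash
python3 p.py 584,69.5,2,153
```

```text
t 19.43 pos [582.4  72.8 107. ] rpy [-1.7999e+02 -1.2000e-01  1.5322e+02] F [-0.2 -0.7 -0.6] w 63.9 grip 0.0 j [ 17.  29. -39. 108.  23.  51.  30.]
584,69.5,2,153 rot [-0.    -0.002  0.004] d [ -3.1  -2.3 105. ]
```

Emit:
servo_tool([
  [0, 0, 0, -2, -1, 35, -0.5],
  [0, 0, 0, -2, -1, 65, -0.5],
  [0, 0, 0, -2, -1, 90, -0.5],
  [0, 0, 0, -2, -1, 102, -0.5],
  [0, 0, 0, -2, -1, 106, -0.5],
  [0, 0, 0, -2, -1, 106, -0.5],
  [0, 0, 0, -2, -1, 106, -0.5],
  [0, 0, 0, -2, -1, 106, 1],
  [0, 0, 0, -2, -1, 106, 1],
  [0, 0, 0, -2, -1, 106, 1],
], squeeze=35)

```text
time_s: 20.27
tool_pos: [0.585, 0.0689, 0.0035]
orientation: [180.0, 0.1, 153.0]
wrist_force: [-1.4, -0.9, 8.5]
gripper_width: 0.455
grip_force: 34.8
```

Emit:
servo_tool([
  [0, 0, 0, 0, 0, 0, 1],
  [0, 0, 0, 0, 0, 0, 1],
  [0, 0, 0, 0, 0, 0, 1],
  [0, 0, 0, 0, 0, 0, 1],
  [0, 0, 0, 0, 0, 0, 1],
  [0, 0, 0, 0, 0, 0, 1],
  [0, 0, 0, 0, 0, 0, 1],
  [0, 0, 0, 0, 0, 0, 1],
  [0, 0, 0, 0, 0, 0, 1],
  [0, 0, 0, 0, 0, 0, 1],
])

```text
time_s: 21.1
tool_pos: [0.585, 0.0689, 0.0035]
orientation: [180.0, 0.1, 153.0]
wrist_force: [-1.4, -1.0, 8.9]
gripper_width: 0.465
grip_force: 34.9
```

Emit:
servo_tool([
  [0, 0, 0, 0, 0, -10, 1],
  [0, 0, 0, 0, 0, -35, 1],
  [0, 0, 0, 0, 0, -65, 1],
  [0, 0, 0, 0, 0, -90, 1],
  [0, 0, 0, 0, 0, -98, 1],
  [0, 0, 0, 0, 0, -98, 1],
  [0, 0, 0, 0, 0, -98, 1],
  [0, 0, 0, 0, 0, -98, 1],
  [0, 0, 0, 0, 0, -98, 1],
  [0, 0, 0, 0, 0, -98, 1],
])

```text
time_s: 21.93
tool_pos: [0.5836, 0.0689, 0.0991]
orientation: [-180.0, -0.1, 153.0]
wrist_force: [-0.5, 0.9, -0.7]
gripper_width: 0.465
grip_force: 35.9
```

```bash
python3 p.py 440.6,-229,100,101.5
python3 - <<'E'
from h import *
b=snap('side'); cv2.imwrite('pics/g6.png',cv2.resize(b[120:320,170:370],(600,600),interpolation=cv2.INTER_CUBIC)[:,:,::-1])
E
```

```text
t 21.93 pos [583.6  68.9  99.1] rpy [-1.7996e+02 -9.0000e-02  1.5304e+02] F [-0.5  0.9 -0.7] w 39.5 grip 35.9 j [ 17.  30. -38. 108.  24.  50.  30.]
440.6,-229,100,101.5 rot [-0.001 -0.001  0.899] d [  -7.6 -330.4   -0.7]
```

View pics/g6.png

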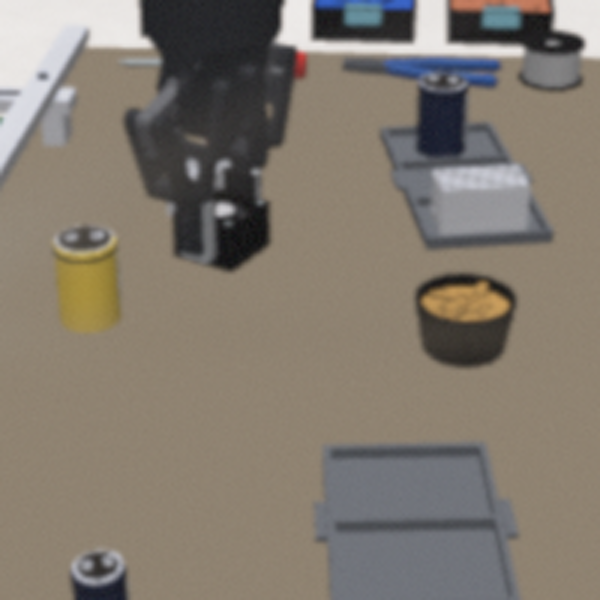

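The fan is held level between the pads at crop (222,225). The heatsink and the blue cap stand in the long tray. Carrying the fan over.

Emit:
servo_tool([
  [0, 0, 0.08, 0, -20, 0, 1],
  [0, 0, 0.18, -1, -55, 0, 1],
  [0, 0, 0.28, -2, -90, 0, 1],
  [0, 0, 0.38, -3, -125, 0, 1],
  [0, 0, 0.48, -4, -160, 0, 1],
  [0, 0, 0.58, -5, -195, 0, 1],
  [0, 0, 0.68, -6, -230, 0, 1],
  [0, 0, 0.78, -7, -265, 0, 1],
  [0, 0, 0.88, -8, -298, 0, 1],
  [0, 0, 0.9, -8, -330, 0, 1],
])

```text
time_s: 22.82
tool_pos: [0.4406, -0.2303, 0.0999]
orientation: [-180.0, -0.0, 101.1]
wrist_force: [1.7, -0.5, -1.1]
gripper_width: 0.457
grip_force: 35.8
```

Emit:
servo_tool([
  [0, 0, 0, 0, 0, 0, 1],
  [0, 0, 0, 0, 0, 0, 1],
  [0, 0, 0, 0, 0, 0, 1],
  [0, 0, 0, 0, 0, 0, 1],
  [0, 0, 0, 0, 0, 0, 1],
  [0, 0, 0, 0, 0, 0, 1],
  [0, 0, 0, 0, 0, 0, 1],
  [0, 0, 0, 0, 0, 0, 1],
  [0, 0, 0, 0, 0, 0, 1],
  [0, 0, 0, 0, 0, 0, 1],
])

```text
time_s: 23.65
tool_pos: [0.4417, -0.2287, 0.1001]
orientation: [-180.0, -0.0, 101.5]
wrist_force: [0.7, 0.3, -0.9]
gripper_width: 0.463
grip_force: 35.9
```

```bash
python3 p.py 440.6,-229,9,101.5
python3 - <<'E'
from h import *
snap('top');snap('side')
for n,g in dict(long_heatsink=(.4275,-.1643),).items():
    M=masks(n,g,cams=['side'],rad=20); r=fit(n,M,g); print(n,list(M),r.x.round(4),round(r.fun,3))
E
```

```text
t 23.65 pos [ 441.7 -228.7  100.1] rpy [-180.     -0.    101.47] F [ 0.7  0.3 -0.9] w 39.4 grip 35.9 j [ 41.  20. -25. 120.  12.  43.  20.]
440.6,-229,9,101.5 rot [-0.    -0.    -0.001] d [-0.1 -1.1 91.1]
long_heatsink ['side'] [ 0.4291 -0.1671  3.2714] 0.087
```

Emit:
servo_tool([
  [0, 0, 0, 0, -1, 25, 1],
  [0, 0, 0, 0, -1, 50, 1],
  [0, 0, 0, 0, -1, 70, 1],
  [0, 0, 0, 0, -1, 80, 1],
  [0, 0, 0, 0, -1, 85, 1],
  [0, 0, 0, 0, -1, 88, 1],
  [0, 0, 0, 0, -1, 90, 1],
  [0, 0, 0, 0, -1, 91, 1],
  [0, 0, 0, 0, -1, 91, 1],
  [0, 0, 0, 0, -1, 91, 1],
])

```text
time_s: 24.63
tool_pos: [0.441, -0.2292, 0.0097]
orientation: [180.0, 0.0, 101.5]
wrist_force: [-0.7, -0.9, 0.1]
gripper_width: 0.46
grip_force: 35.9
```

Emit:
servo_tool([
  [0, 0, 0, 0, 0, 0.5, 1],
  [0, 0, 0, 0, 0, 0.5, 1],
  [0, 0, 0, 0, 0, 1, 1],
  [0, 0, 0, 0, 0, 1, 1],
  [0, 0, 0, 0, 0, 1.5, 1],
  [0, 0, 0, 0, 0, 1.5, 1],
  [0, 0, 0, 0, 0, 2, 1],
  [0, 0, 0, 0, 0, 2, 1],
  [0, 0, 0, 0, 0, 2, 1],
  [0, 0, 0, 0, 0, 2, 1],
])

```text
time_s: 25.47
tool_pos: [0.4407, -0.229, 0.0071]
orientation: [180.0, -0.0, 101.5]
wrist_force: [0.4, -0.5, -0.3]
gripper_width: 0.462
grip_force: 35.9
```

Emit:
servo_tool([
  [0, 0, 0, 0, 0, 0.3, 1],
  [0, 0, 0, 0, 0, 0.3, 1],
  [0, 0, 0, 0, 0, 0.6, 1],
  [0, 0, 0, 0, 0, 0.6, 1],
  [0, 0, 0, 0, 0, 0.9, 1],
  [0, 0, 0, 0, 0, 0.9, 1],
  [0, 0, 0, 0, 0, 1.2, 1],
  [0, 0, 0, 0, 0, 1.2, 1],
  [0, 0, 0, 0, 0, 1.2, 1],
  [0, 0, 0, 0, 0, 1.2, 1],
])

```text
time_s: 26.3
tool_pos: [0.4407, -0.229, 0.0065]
orientation: [-180.0, 0.0, 101.5]
wrist_force: [-5.3, 2.1, 16.6]
gripper_width: 0.46
grip_force: 38.0
```

Emit:
servo_tool([
  [0, 0, 0, 0, 0, -0.5, 1],
  [0, 0, 0, 0, 0, -0.5, 0],
  [0, 0, 0, 0, 0, -0.5, -0.1],
  [0, 0, 0, 0, 0, -0.5, -0.18],
  [0, 0, 0, 0, 0, -0.5, -0.18],
  [0, 0, 0, 0, 0, -10, -0.18],
  [0, 0, 0, 0, 0, -35, -0.3],
  [0, 0, 0, 0, 0, -70, -0.5],
  [0, 0, 0, 0, 0, -108, -0.5],
  [0, 0, 0, 0, 0, -108, -0.5],
])

```text
time_s: 27.13
tool_pos: [0.4435, -0.2299, 0.1204]
orientation: [179.6, 0.3, 101.5]
wrist_force: [1.4, -1.2, 0.3]
gripper_width: 0.752
grip_force: 0.0
```

```bash
python3 p.py 530,30,115,98 615,288,115,95.8 615,288,8,95.8
python3 - <<'E'
from h import *
snap('top');snap('side')
for c in('top','side'):
    print(c,[(k['rect'],k['confidence']) for k in imaging.look_for(c,'small_capacitor')])
g=(.615,.288)
M=masks('small_capacitor',g,rad=20)
for c in M:
    r=fit('small_capacitor',{c:M[c]},g); print(c,r.x.round(4),round(r.fun,3))
E
```

```text
t 27.13 pos [ 443.5 -229.9  120.4] rpy [179.65   0.28 101.47] F [ 1.4 -1.2  0.3] w 64.0 grip 0.0 j [ 42.  18. -26. 119.  11.  45.  21.]
530,30,115,98 rot [0.006 0.005 0.061] d [237.6 136.4   5.1]
615,288,115,95.8 rot [ 0.    -0.     0.038] d [243.7 120.1   0. ]
615,288,8,95.8 rot [0. 0. 0.] d [  0.  -0. 107.]
top [([155.5, 179.4, 167.9, 191.9], 0.69)]
side [([192.6, 298.8, 215.7, 335.6], 0.87), ([307.4, 213.5, 340.3, 239.6], 0.24)]
top [0.6152 0.289  0.0949] 0.282
side [0.6177 0.286  0.2291] 0.164
```

Emit:
servo_tool([
  [0, 0, 0, 15, 9, 0, -0.5],
  [0, 0, 0.01, 45, 26, 1, -0.5],
  [0, 0, 0.02, 80, 46, 2, -0.5],
  [0, 0, 0.03, 115, 66, 3, -0.5],
  [0, 0, 0.04, 150, 86, 4, -0.5],
  [0, 0, 0.05, 180, 103, 5, -0.5],
  [0, 0, 0.06, 210, 120, 5, -0.5],
  [0, 0, 0.06, 238, 136, 5, -0.5],
  [0, 0, 0.06, 238, 136, 5, -0.5],
  [0, 0, 0.06, 238, 136, 5, -0.5],
])

```text
time_s: 28.27
tool_pos: [0.5263, 0.0336, 0.1079]
orientation: [-179.9, -0.1, 98.2]
wrist_force: [-0.6, -0.9, -0.6]
gripper_width: 0.75
grip_force: 0.0
```

Emit:
servo_tool([
  [0, 0, 0, 20, 10, 0, -0.5],
  [0, 0, 0.01, 55, 27, 0, -0.5],
  [0, 0, 0.02, 90, 44, 0, -0.5],
  [0, 0, 0.03, 125, 62, 0, -0.5],
  [0, 0, 0.04, 160, 79, 0, -0.5],
  [0, 0, 0.04, 195, 96, 0, -0.5],
  [0, 0, 0.04, 225, 111, 0, -0.5],
  [0, 0, 0.04, 243, 120, 0, -0.5],
  [0, 0, 0.04, 243, 120, 0, -0.5],
  [0, 0, 0.04, 243, 120, 0, -0.5],
])

```text
time_s: 29.1
tool_pos: [0.6111, 0.2887, 0.1076]
orientation: [-179.9, 0.0, 95.8]
wrist_force: [1.1, -0.8, -0.2]
gripper_width: 0.752
grip_force: 0.0
```

```bash
python3 p.py 616,287.5,7,95.8
```

```text
t 29.1 pos [611.1 288.7 107.6] rpy [-1.7988e+02  3.0000e-02  9.5780e+01] F [ 1.1 -0.8 -0.2] w 63.9 grip 0.0 j [-10.  34. -29.  96.  19.  55. -40.]
616,287.5,7,95.8 rot [-0.002  0.    -0.   ] d [ -1.6   4.9 100.6]
```

Emit:
servo_tool([
  [0, 0, 0, -1, 4, 35, -0.5],
  [0, 0, 0, -1, 4, 65, -0.5],
  [0, 0, 0, -1, 4, 88, -0.5],
  [0, 0, 0, -1, 4, 98, -0.5],
  [0, 0, 0, -1, 4, 101, -0.5],
  [0, 0, 0, -1, 4, 101, -0.5],
  [0, 0, 0, -1, 4, 101, 0],
  [0, 0, 0, -1, 4, 101, 1],
  [0, 0, 0, -1, 4, 101, 1],
  [0, 0, 0, -1, 4, 101, 1],
], squeeze=30)

```text
time_s: 29.93
tool_pos: [0.6164, 0.2883, 0.0094]
orientation: [179.9, -0.0, 95.7]
wrist_force: [-0.6, -1.4, 6.8]
gripper_width: 0.294
grip_force: 29.0
```

Emit:
servo_tool([
  [0, 0, 0, 0, 0, 0, 1],
  [0, 0, 0, 0, 0, 0, 1],
  [0, 0, 0, 0, 0, 0, 1],
  [0, 0, 0, 0, 0, 0, 1],
  [0, 0, 0, 0, 0, 0, 1],
  [0, 0, 0, 0, 0, 0, 1],
  [0, 0, 0, 0, 0, 0, 1],
  [0, 0, 0, 0, 0, 0, 1],
  [0, 0, 0, 0, 0, 0, 1],
  [0, 0, 0, 0, 0, 0, 1],
])

```text
time_s: 30.77
tool_pos: [0.6164, 0.2883, 0.0094]
orientation: [179.9, -0.0, 95.7]
wrist_force: [-1.4, -1.8, 8.7]
gripper_width: 0.293
grip_force: 29.0
```

Emit:
servo_tool([
  [0, 0, 0, 0, 0, -10, 1],
  [0, 0, 0, 0, 0, -35, 1],
  [0, 0, 0, 0, 0, -65, 1],
  [0, 0, 0, 0, 0, -85, 1],
  [0, 0, 0, 0, 0, -90, 1],
  [0, 0, 0, 0, 0, -90, 1],
  [0, 0, 0, 0, 0, -90, 1],
  [0, 0, 0, 0, 0, -90, 1],
  [0, 0, 0, 0, 0, -90, 1],
  [0, 0, 0, 0, 0, -90, 1],
])

```text
time_s: 31.6
tool_pos: [0.6152, 0.2878, 0.0969]
orientation: [-179.9, 0.0, 95.7]
wrist_force: [-0.6, -0.1, -0.8]
gripper_width: 0.297
grip_force: 29.6
```

```bash
python3 p.py 464.2,233.8,95,95.8 464.2,233.8,15,95.8
python3 - <<'E'
from h import *
b=snap('side'); cv2.imwrite('pics/g7.png',cv2.resize(b[200:400,150:350],(600,600),interpolation=cv2.INTER_CUBIC)[:,:,::-1])
E
```

```text
t 31.6 pos [615.2 287.8  96.9] rpy [-1.7991e+02  2.0000e-02  9.5730e+01] F [-0.6 -0.1 -0.8] w 25.2 grip 29.6 j [-10.  35. -29.  96.  20.  54. -40.]
464.2,233.8,95,95.8 rot [-0.002  0.    -0.001] d [ -38.7 -155.6    2.1]
464.2,233.8,15,95.8 rot [0. 0. 0.] d [ 0. -0. 80.]
```

View pics/g7.png

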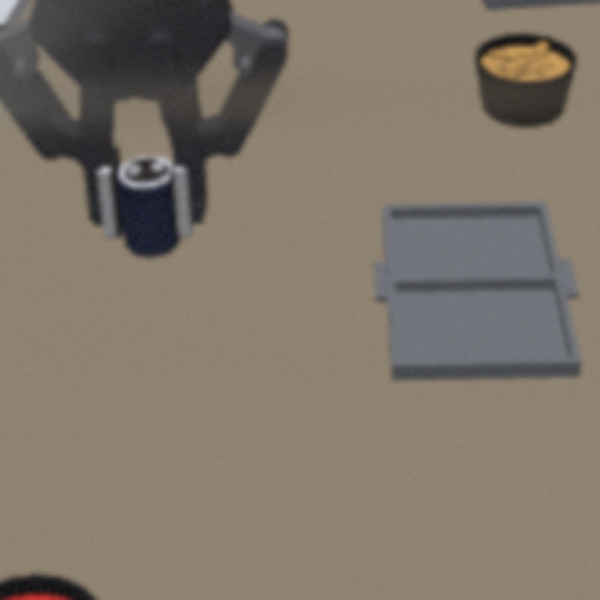

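The small cap hangs upright at crop (148,210), and the short tray is empty at (480,290). I carry it to the near (+y) compartment and lower it to just above the floor.

Emit:
servo_tool([
  [0, 0, 0, -5, -20, 0, 1],
  [0, 0, 0, -13, -52, 1, 1],
  [0, 0, 0, -22, -88, 2, 1],
  [0, 0, 0, -30, -120, 2, 1],
  [0, 0, 0, -36, -145, 2, 1],
  [0, 0, 0, -39, -156, 2, 1],
  [0, 0, 0, -39, -156, 2, 1],
  [0, 0, 0, -39, -156, 2, 1],
  [0, 0, 0, -39, -156, 2, 1],
  [0, 0, 0, -39, -156, 2, 1],
])

```text
time_s: 32.48
tool_pos: [0.4654, 0.2342, 0.0959]
orientation: [180.0, -0.0, 95.7]
wrist_force: [-0.1, -1.0, -1.1]
gripper_width: 0.295
grip_force: 29.7
```

```bash
python3 p.py 464.2,233.8,15,95.8
```

```text
t 32.48 pos [465.4 234.2  95.9] rpy [ 1.7998e+02 -4.0000e-02  9.5710e+01] F [-0.1 -1.  -1.1] w 25.0 grip 29.7 j [ -7.  23. -32. 117.  17.  45. -44.]
464.2,233.8,15,95.8 rot [ 0.    -0.001 -0.002] d [-0.3 -1.2 80.9]
```

Emit:
servo_tool([
  [0, 0, 0, 0, -1, 25, 1],
  [0, 0, 0, 0, -1, 48, 1],
  [0, 0, 0, 0, -1, 64, 1],
  [0, 0, 0, 0, -1, 73, 1],
  [0, 0, 0, 0, -1, 77, 1],
  [0, 0, 0, 0, -1, 79, 1],
  [0, 0, 0, 0, -1, 80, 1],
  [0, 0, 0, 0, -1, 81, 1],
  [0, 0, 0, 0, -1, 81, 1],
  [0, 0, 0, 0, -1, 81, 1],
])

```text
time_s: 33.32
tool_pos: [0.4637, 0.2337, 0.0155]
orientation: [179.9, -0.0, 95.7]
wrist_force: [0.9, 0.7, -0.6]
gripper_width: 0.295
grip_force: 29.7
```

Emit:
servo_tool([
  [0, 0, 0, 0, 0, 0.5, 1],
  [0, 0, 0, 0, 0, 0.5, 1],
  [0, 0, 0, 0, 0, 1, 1],
  [0, 0, 0, 0, 0, 1, 1],
  [0, 0, 0, 0, 0, 1.5, 1],
  [0, 0, 0, 0, 0, 1.5, 1],
  [0, 0, 0, 0, 0, 2, 1],
  [0, 0, 0, 0, 0, 2, 1],
  [0, 0, 0, 0, 0, 2, 1],
  [0, 0, 0, 0, 0, 2, 1],
])

```text
time_s: 34.15
tool_pos: [0.4633, 0.2336, 0.0129]
orientation: [-180.0, -0.0, 95.7]
wrist_force: [-0.1, 0.5, -0.3]
gripper_width: 0.297
grip_force: 29.7
```

Emit:
servo_tool([
  [0, 0, 0, 0, 0, 0.3, 1],
  [0, 0, 0, 0, 0, 0.3, 1],
  [0, 0, 0, 0, 0, 0.6, 1],
  [0, 0, 0, 0, 0, 0.6, 1],
  [0, 0, 0, 0, 0, 0.9, 1],
  [0, 0, 0, 0, 0, 0.9, 1],
  [0, 0, 0, 0, 0, 1.1, 1],
  [0, 0, 0, 0, 0, 1.1, 1],
  [0, 0, 0, 0, 0, 1.1, 1],
  [0, 0, 0, 0, 0, 1.1, 1],
])

```text
time_s: 34.98
tool_pos: [0.4634, 0.2336, 0.0123]
orientation: [180.0, 0.0, 95.7]
wrist_force: [-3.0, -1.0, 13.7]
gripper_width: 0.291
grip_force: 31.1
```

Emit:
servo_tool([
  [0, 0, 0, 0, 0, -0.5, 1],
  [0, 0, 0, 0, 0, -0.5, 0.3],
  [0, 0, 0, 0, 0, -0.5, 0.15],
  [0, 0, 0, 0, 0, -0.5, 0],
  [0, 0, 0, 0, 0, -0.5, 0],
  [0, 0, 0, 0, 0, -10, 0],
  [0, 0, 0, 0, 0, -35, -0.3],
  [0, 0, 0, 0, 0, -70, -0.5],
  [0, 0, 0, 0, 0, -100, -0.5],
  [0, 0, 0, 0, 0, -100, -0.5],
])

```text
time_s: 35.82
tool_pos: [0.4655, 0.2352, 0.1176]
orientation: [179.6, -0.1, 95.7]
wrist_force: [2.0, 0.5, 0.2]
gripper_width: 0.749
grip_force: 0.0
```

```bash
python3 p.py 540,30,115,130 633.5,-173.5,115,163.5 633.5,-173.5,8,163.5
python3 - <<'E'
from h import *
snap('top');snap('side')
g=(.633,-.173)
M=masks('short_heatsink',g,rad=20)
for c in M:
    r=fit('short_heatsink',{c:M[c]},g); print(c,r.x.round(4),np.degrees(r.x[2]).round(1),round(r.fun,3))
for n in('short_tray','long_tray'):
    g=dict(short_tray=(.4675,.201),long_tray=(.4406,-.229))[n]
E
```

```text
t 35.82 pos [465.5 235.2 117.6] rpy [ 1.7963e+02 -1.4000e-01  9.5730e+01] F [2.  0.5 0.2] w 63.7 grip 0.0 j [ -6.  21. -33. 116.  16.  47. -43.]
540,30,115,130 rot [ 0.007 -0.    -0.598] d [-211.6   53.6    2.4]
633.5,-173.5,115,163.5 rot [ 0.     0.    -0.585] d [-216.   -59.2   -0. ]
633.5,-173.5,8,163.5 rot [0. 0. 0.] d [  0.  -0. 107.]
side [ 0.6377 -0.1728 -0.3458] -19.8 0.069
```

Emit:
servo_tool([
  [0, 0, -0.06, -20, 5, 0, -0.5],
  [0, 0, -0.14, -48, 12, 1, -0.5],
  [0, 0, -0.22, -80, 20, 1, -0.5],
  [0, 0, -0.3, -112, 28, 2, -0.5],
  [0, 0, -0.38, -144, 36, 2, -0.5],
  [0, 0, -0.46, -172, 44, 2, -0.5],
  [0, 0, -0.54, -196, 50, 2, -0.5],
  [0, 0, -0.6, -212, 54, 2, -0.5],
  [0, 0, -0.6, -212, 54, 2, -0.5],
  [0, 0, -0.6, -212, 54, 2, -0.5],
])

```text
time_s: 36.85
tool_pos: [0.5377, 0.0272, 0.1087]
orientation: [-179.9, -0.1, 130.0]
wrist_force: [0.7, 1.1, 0.3]
gripper_width: 0.75
grip_force: 0.0
```

Emit:
servo_tool([
  [0, 0, -0.06, -20, -5, 0, -0.5],
  [0, 0, -0.14, -48, -13, 0, -0.5],
  [0, 0, -0.22, -80, -22, 0, -0.5],
  [0, 0, -0.3, -112, -31, 0, -0.5],
  [0, 0, -0.38, -144, -40, 0, -0.5],
  [0, 0, -0.46, -176, -48, 0, -0.5],
  [0, 0, -0.54, -200, -55, 0, -0.5],
  [0, 0, -0.57, -216, -59, 0, -0.5],
  [0, 0, -0.57, -216, -59, 0, -0.5],
  [0, 0, -0.57, -216, -59, 0, -0.5],
])

```text
time_s: 37.68
tool_pos: [0.632, -0.1743, 0.1089]
orientation: [180.0, -0.1, 162.7]
wrist_force: [-0.0, 1.3, -0.3]
gripper_width: 0.756
grip_force: 0.0
```

```bash
python3 p.py 635,-172.5,7,162
```

```text
t 37.68 pos [ 632.  -174.3  108.9] rpy [ 1.7995e+02 -9.0000e-02  1.6269e+02] F [-0.   1.3 -0.3] w 64.3 grip 0.0 j [ 38.  35. -39.  98.  26.  56.  62.]
635,-172.5,7,162 rot [ 0.001 -0.002  0.012] d [ -2.5   2.5 101.8]
```

Emit:
servo_tool([
  [0, 0, 0.01, -2, 2, 35, -0.5],
  [0, 0, 0.01, -2, 2, 65, -0.5],
  [0, 0, 0.01, -2, 2, 88, -0.5],
  [0, 0, 0.01, -2, 2, 98, -0.5],
  [0, 0, 0.01, -2, 2, 101, -0.5],
  [0, 0, 0.01, -2, 2, 101, -0.5],
  [0, 0, 0.01, -2, 2, 101, 0],
  [0, 0, 0.01, -2, 2, 101, 1],
  [0, 0, 0.01, -2, 2, 101, 1],
  [0, 0, 0.01, -2, 2, 101, 1],
], squeeze=35)

```text
time_s: 38.52
tool_pos: [0.6356, -0.174, 0.0105]
orientation: [180.0, 0.1, 162.2]
wrist_force: [-1.8, 1.2, 7.2]
gripper_width: 0.39
grip_force: 34.6
```

Emit:
servo_tool([
  [0, 0, 0, 0, 0, 0, 1],
  [0, 0, 0, 0, 0, 0, 1],
  [0, 0, 0, 0, 0, 0, 1],
  [0, 0, 0, 0, 0, 0, 1],
  [0, 0, 0, 0, 0, 0, 1],
  [0, 0, 0, 0, 0, 0, 1],
  [0, 0, 0, 0, 0, 0, 1],
  [0, 0, 0, 0, 0, 0, 1],
  [0, 0, 0, 0, 0, 0, 1],
  [0, 0, 0, 0, 0, 0, 1],
])

```text
time_s: 39.35
tool_pos: [0.6356, -0.174, 0.0105]
orientation: [180.0, 0.1, 162.2]
wrist_force: [-2.2, 0.7, 6.7]
gripper_width: 0.393
grip_force: 34.6
```

Emit:
servo_tool([
  [0, 0, 0, 0, 0, -10, 1],
  [0, 0, 0, 0, 0, -35, 1],
  [0, 0, 0, 0, 0, -65, 1],
  [0, 0, 0, 0, 0, -88, 1],
  [0, 0, 0, 0, 0, -95, 1],
  [0, 0, 0, 0, 0, -95, 1],
  [0, 0, 0, 0, 0, -95, 1],
  [0, 0, 0, 0, 0, -95, 1],
  [0, 0, 0, 0, 0, -95, 1],
  [0, 0, 0, 0, 0, -95, 1],
])

```text
time_s: 40.18
tool_pos: [0.6342, -0.1737, 0.1028]
orientation: [180.0, -0.1, 162.2]
wrist_force: [-0.9, 0.6, -0.8]
gripper_width: 0.392
grip_force: 35.0
```

```bash
python3 p.py 545,20,102,175 471,168.5,102,185.8
python3 - <<'E'
from h import *
b=snap('side'); cv2.imwrite('pics/g8.png',cv2.resize(b[120:320,170:370],(600,600),interpolation=cv2.INTER_CUBIC)[:,:,::-1])
E
```

```text
t 40.18 pos [ 634.2 -173.7  102.8] rpy [ 1.7999e+02 -9.0000e-02  1.6220e+02] F [-0.9  0.6 -0.8] w 33.3 grip 35.0 j [ 38.  36. -39.  98.  26.  56.  61.]
545,20,102,175 rot [ 0.    -0.002 -0.223] d [144.2 157.1   1. ]
471,168.5,102,185.8 rot [ 0.     0.    -0.188] d [ 86.7 141.5   0. ]
```

View pics/g8.png

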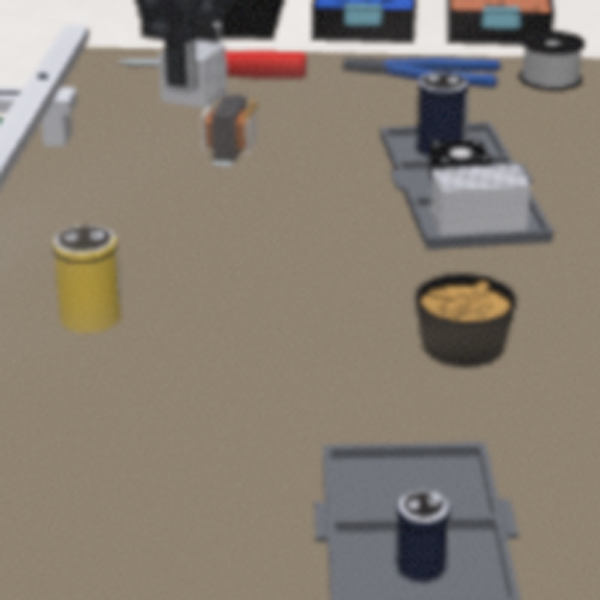

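The short heatsink is held level at crop (190,70). The fan lies in the middle compartment of the long tray (460,155), and the small cap stands in the short tray (422,530). I carry the heatsink over.

Emit:
servo_tool([
  [0, 0, 0, 13, 14, 0, 1],
  [0, 0, -0.03, 34, 37, 1, 1],
  [0, 0, -0.07, 57, 62, 1, 1],
  [0, 0, -0.11, 80, 87, 1, 1],
  [0, 0, -0.15, 103, 112, 1, 1],
  [0, 0, -0.19, 123, 134, 1, 1],
  [0, 0, -0.22, 138, 150, 1, 1],
  [0, 0, -0.22, 144, 157, 1, 1],
  [0, 0, -0.22, 144, 157, 1, 1],
  [0, 0, -0.22, 144, 157, 1, 1],
])

```text
time_s: 41.07
tool_pos: [0.5461, 0.0191, 0.1027]
orientation: [-180.0, 0.0, 174.8]
wrist_force: [0.4, -0.9, -0.9]
gripper_width: 0.386
grip_force: 34.9
```

Emit:
servo_tool([
  [0, 0, 0, 10, 16, 0, 1],
  [0, 0, -0.05, 27, 44, 0, 1],
  [0, 0, -0.1, 45, 74, 0, 1],
  [0, 0, -0.15, 62, 102, 0, 1],
  [0, 0, -0.19, 77, 126, 0, 1],
  [0, 0, -0.19, 86, 141, 0, 1],
  [0, 0, -0.19, 86, 141, 0, 1],
  [0, 0, -0.19, 86, 141, 0, 1],
  [0, 0, -0.19, 86, 141, 0, 1],
  [0, 0, -0.19, 86, 141, 0, 1],
])

```text
time_s: 41.9
tool_pos: [0.4737, 0.1664, 0.1026]
orientation: [-180.0, -0.0, -174.5]
wrist_force: [0.3, -0.3, -1.2]
gripper_width: 0.394
grip_force: 34.9
```

```bash
python3 p.py 471,168.5,16,185.8
```

```text
t 41.9 pos [473.7 166.4 102.6] rpy [-1.7998e+02 -1.0000e-02 -1.7448e+02] F [ 0.3 -0.3 -1.2] w 33.5 grip 34.9 j [ 15.  26. -51. 118.  27.  48.  44.]
471,168.5,16,185.8 rot [-0.    -0.    -0.005] d [ 2.5  2.4 86.6]
```

Emit:
servo_tool([
  [0, 0, 0, 2, 2, 25, 1],
  [0, 0, 0, 2, 2, 50, 1],
  [0, 0, 0, 2, 2, 68, 1],
  [0, 0, 0, 2, 2, 78, 1],
  [0, 0, 0, 2, 2, 83, 1],
  [0, 0, 0, 2, 2, 85, 1],
  [0, 0, 0, 2, 2, 86, 1],
  [0, 0, 0, 2, 2, 86.5, 1],
  [0, 0, 0, 2, 2, 86.5, 1],
  [0, 0, 0, 2, 2, 86.5, 1],
])

```text
time_s: 42.73
tool_pos: [0.4711, 0.1697, 0.017]
orientation: [180.0, 0.1, -174.3]
wrist_force: [1.0, -0.0, -0.1]
gripper_width: 0.395
grip_force: 35.0
```

Emit:
servo_tool([
  [0, 0, 0, 0, 0, 0.5, 1],
  [0, 0, 0, 0, 0, 0.5, 1],
  [0, 0, 0, 0, 0, 1, 1],
  [0, 0, 0, 0, 0, 1, 1],
  [0, 0, 0, 0, 0, 1.5, 1],
  [0, 0, 0, 0, 0, 1.5, 1],
  [0, 0, 0, 0, 0, 1.8, 1],
  [0, 0, 0, 0, 0, 1.8, 1],
  [0, 0, 0, 0, 0, 1.8, 1],
  [0, 0, 0, 0, 0, 1.8, 1],
])

```text
time_s: 43.57
tool_pos: [0.4706, 0.1697, 0.0145]
orientation: [180.0, -0.0, -174.3]
wrist_force: [-0.2, 0.1, -0.2]
gripper_width: 0.393
grip_force: 35.0
```

Emit:
servo_tool([
  [0, 0, 0, 0, 0, 0.3, 1],
  [0, 0, 0, 0, 0, 0.3, 1],
  [0, 0, 0, 0, 0, 0.6, 1],
  [0, 0, 0, 0, 0, 0.6, 1],
  [0, 0, 0, 0, 0, 0.9, 1],
  [0, 0, 0, 0, 0, 0.9, 1],
  [0, 0, 0, 0, 0, 1.3, 1],
  [0, 0, 0, 0, 0, 1.3, 1],
  [0, 0, 0, 0, 0, 1.3, 1],
  [0, 0, 0, 0, 0, 1.3, 1],
])

```text
time_s: 44.4
tool_pos: [0.4706, 0.1697, 0.0135]
orientation: [-180.0, 0.0, -174.3]
wrist_force: [-2.1, -1.2, 7.3]
gripper_width: 0.392
grip_force: 35.8
```

Contact at the expected height. I release and retreat upwards.

Emit:
servo_tool([
  [0, 0, 0, 0, 0, -0.2, 1],
  [0, 0, 0, 0, 0, -0.2, 0.15],
  [0, 0, 0, 0, 0, -0.2, 0],
  [0, 0, 0, 0, 0, -0.2, -0.15],
  [0, 0, 0, 0, 0, -0.2, -0.15],
  [0, 0, 0, 0, 0, -10, -0.15],
  [0, 0, 0, 0, 0, -35, -0.15],
  [0, 0, 0, 0, 0, -75, -0.3],
  [0, 0, 0, 0, 0, -110, -0.5],
  [0, 0, 0, 0, 0, -140, -0.5],
])

```text
time_s: 45.23
tool_pos: [0.4704, 0.1702, 0.156]
orientation: [180.0, 0.0, -174.3]
wrist_force: [1.4, 0.1, -0.2]
gripper_width: 0.749
grip_force: 0.0
```

Emit:
servo_tool([
  [0, 0, 0, -20, -20, -10, -0.5],
  [0, 0, 0, -50, -50, -20, -0.5],
  [0, 0, 0, -75, -75, -30, -0.5],
  [0, 0, 0, -100, -100, -40, -0.5],
  [0, 0, 0, -115, -115, -40, -0.5],
  [0, 0, 0, -115, -115, -40, -0.5],
  [0, 0, 0, -115, -115, -40, -0.5],
  [0, 0, 0, -115, -115, -40, -0.5],
  [0, 0, 0, -115, -115, -40, -0.5],
  [0, 0, 0, -115, -115, -40, -0.5],
])

```text
time_s: 46.07
tool_pos: [0.5958, 0.0674, 0.1935]
orientation: [-180.0, -0.0, -174.2]
wrist_force: [0.4, 0.4, -0.3]
gripper_width: 0.749
grip_force: 0.0
```

```bash
python3 p.py
python3 - <<'E'
from h import *
a=snap('top');b=snap('side')
A=cv2.resize(a[130:310,145:445],(800,480),interpolation=cv2.INTER_CUBIC); cv2.imwrite('pics/fa.png',A[:,:,::-1])
B=cv2.resize(b[130:330,200:380],(540,600),interpolation=cv2.INTER_CUBIC); cv2.imwrite('pics/fb.png',B[:,:,::-1])
E
```

```text
t 46.07 pos [595.8  67.4 193.5] rpy [-180.     -0.   -174.23] F [ 0.4  0.4 -0.3] w 63.6 grip 0.0 j [ 26.  27. -51. 102.  24.  62.  63.]
```

View pics/fb.png

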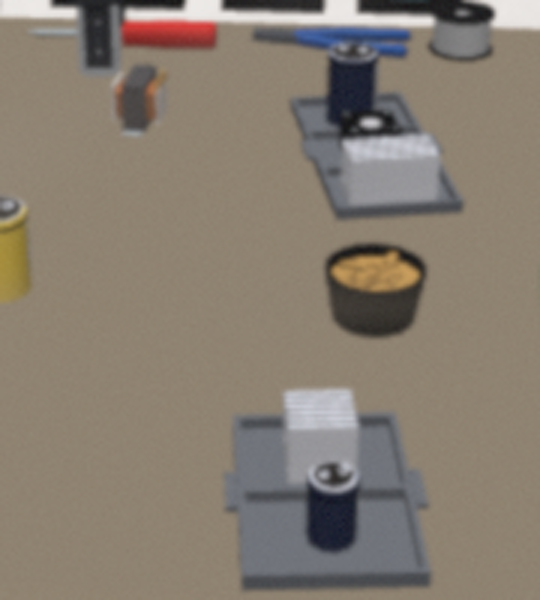

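View pics/fa.png

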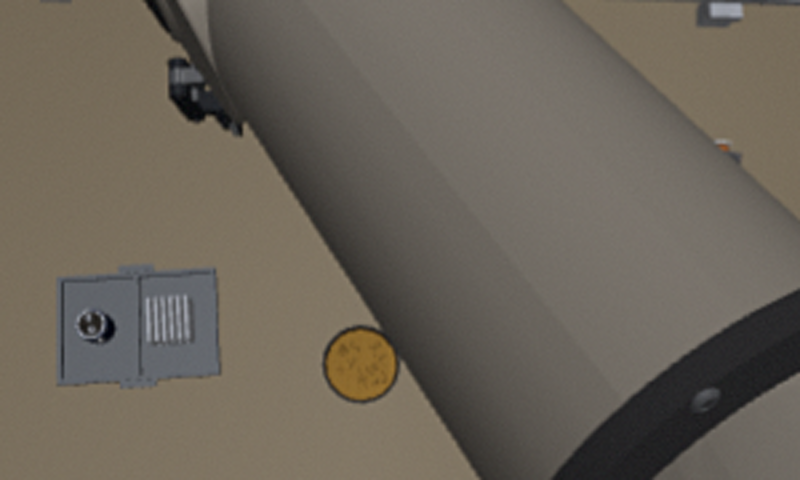

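Both pictures agree. The short tray holds the small cap (93,323) and the short heatsink (168,318), both clear of the walls. The side view shows the large cap, fan and long heatsink upright in the long tray, with the transformer and cup where they were. Handing in.

```bash
python3 -c "
from cell import manip
print(manip.close_job())"
```

```text
the job is handed in; nothing more can be done
None
```

Both kits are made up and handed in at about 46 s: all five parts stand in their own compartments of the right trays (long-tray parts checked in the side view only), and the transformer, screw cup and yellow look-alike were left alone.

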